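# Set the wall clock to four o'clock

### The arm

A 6-joint arm with a two-finger parallel gripper is mounted at the origin on the work surface. World frame = base frame: x ahead of the robot, y to its left, z up, the work surface at z = 0. Lengths are in m, angles in rad, forces in N, time in s.
With the tool pointing down it reaches from about 0.25 to 0.775 m from the base axis. Payload 8.9 kg.
Tool frame: the origin (TCP) lies where the fingers leave the gripper's body, on its centre line; the fingertips stand 73 mm ahead of it and the grasp point (between the pads) lies 54 mm ahead of it; z points along the fingers, y is the line along which they close (so a half turn about z gives the same grasp; the last joint's range is limited). The gripper opens to 85 mm and grips with 20 to 120 N. Pads are 22 mm wide; open, the fingers measure 114 mm over their backs; the gripper's body (76 mm by 85 mm) begins 54 mm behind the grasp point. The pads swing forward as they close: fully open they stand 13 mm farther back than shut.
Start: joints at [1.189, 0.291, -0.153, 1.127, 0, 1.431], TCP at [0.126, 0.51, 0.304] pointing down, gripper open.
Joint ranges: [-2.52, 2.52], [-0.91, 1.74], [-1.3, 1.37], [-1.96, 2.02], [-1.52, 1.47], [-3.14, 3.14]. Speed limits (rad/s): [2.22, 2.22, 2.79, 3.14, 3.14, 3.14].

### API

Orientations are given as a unit quaternion [x, y, z, w].
In Python, from station import ctrl gives the robot as it stands. The module is installed in compiled form; this text tells all that it offers.
- The arm moves only by the tool drive_tool, never from a script. Its argument "commands" is a list of rows, each a list of 4 numbers: the shift along the tool's x, y, z in cm, then the turn about the tool's z in degrees. In form: [[x, y, z, yaw], ...]. A call has 1 to 5 rows; each row shifts and turns the commanded pose from where the row before left it, along the tool's axes as they then stand; what a row does not reach is not made up. A row lasts 1/8 s, in which the tool goes at most 62.5 mm and 10.7 degrees, less where a joint would pass 70% of its speed; a pose out of reach is approached as far as the arm can. A call is refused whole if a number of a shift passes 6.25 or a number of a turn 10.7, either way. A call with a gripper value outside its range is refused whole. "jaw" is the finger opening in cm, from 0 to 8.54, set as the call begins (left out, the last holds). The fingers move at their own pace and stop on an object; the grip force is fixed at half the most. Time passes only in rows, so rows that do not move let the fingers close. It gives the time, the measured TCP pose, the force, the opening and the grip force at its end, in the units of the state.
- ctrl.sense(): the state, without advancing time (a new reading comes with each control period).
- ctrl.grab_frame(name): name is "side" or "top" or "wrist"; returns a dict with "color" (420x560x3 uint8, red, green, blue), "intrinsics" (3x3 intrinsics, pixels), "cam_to_world" (4x4, takes a point from camera to world coordinates). Camera axes: x right, y up, looking along -z (the intrinsics and any distortion apply to the point x, -y, -z); pixel columns grow to the right and rows downward; lengths in m; the calibration is good to about 2 mm. A picture is of the moment at which its call begins. There is no depth.
- ctrl.finish_job(): hands the job in; it is judged then, once.
Trained networks look in a picture, given as the dict that the camera call returned (one of the last four; its "shot" number tells which), for a name from the list of things; names that differ only in an ending like _2 or _b are one class to them, and where a whole thing is asked for, a point or a joint stands for the part that bears it (a point fixed in the world has none). Each returns a list of dicts, best first, with "conf" (0 to 1); they miss things now and then, are a little off and sometimes report something else, mostly with a low value. They report only what shows in the picture. A call takes as long as a camera call.
- ctrl.outline_of(label, picture): "mask" (420x560 bool, what is visible of it) and "bbox" ([left, top, right, bottom] in pixels, round what is visible of it).
The state is a dict: "t": time; "joint_pos": joint angles; "dq": joint speeds; "tau": joint torques, N m; "position": TCP position; "orientation": TCP orientation; "contact_force": force on the tool from outside, world axes, zero at the start; "torque": the same for the moment, N m; "finger_gap": finger opening in m; "finger_force": force on a finger pad.
Only numpy, scipy, OpenCV 4.12 (cv2) and the standard library are available. Lean on these libraries where they do the work, as an engineer would, in place of code of your own. Each camera call takes 0.05 s, during which the arm holds its last target. There are 200 camera calls.

### The job

The wall clock lies face up on the dining table with its glass off. With a fingertip, gently push its hands round until it shows four o'clock: the long hand straight at the twelve mark, the short hand at the four mark. Do not pinch the hands or press hard on them, do not lift, shift or turn the clock, and leave the mug, the remote control and the spectacle case where they are.

Things in the scene. Friction and masses are not known exactly. Their poses are not given: they have to be found in the camera images.
- clock: Round wall clock, 310 mm across, about 1.2 kg, lying loose and face up on the table. Dark case, raised rim 141 to 155 mm from the axis and 30 mm high; white dial, its face 21 mm above the table, twelve flat black bars, no figures. Origin: centre of its underside, on the hands' axis; x points to twelve, z up. Seen from above, each hour lies 30 degrees clockwise of the last (three is towards -y).
- minute_hand (a joint): Turn of the long black hand, rad: 0 at twelve, growing clockwise from above, 2 pi is twelve again; no stops. Light friction (0.03 N m), stays where left; not geared to the short hand, which it passes over freely. A straight bar from the axis, 118 mm long, 9 mm wide, 44 to 52 mm above the table; round hub 22 mm across, no tail.
- hour_hand (a joint): Turn of the short black hand, rad: 0 at twelve, growing clockwise from above, 2.094 at four; no stops. Same friction, stays where left. A bar from the axis, 68 mm long, 10 mm wide (16 mm over its outer 30 mm), 30 to 38 mm above the table, under the long hand; round hub 26 mm across, no tail. At the start it lies somewhere between five and half past nine.
- minute_tip (a point): Middle of the long hand's outer end, on its top face, 118 mm from the axis, 52 mm above the table.
- hour_tip (a point): Middle of the short hand's outer end, on its top face, 68 mm from the axis, 38 mm above the table.
- twelve (a point): Point on the dial towards the twelve mark, 118 mm from the axis: the long hand's tip belongs over it. Twelve is marked by two parallel bars, and outside the case there a wire hanging loop reaches 179 mm from the axis. Three, six and nine have one long bar (114 to 136 mm from the axis), the other hours one short bar (122 to 136 mm).
- four (a point): Point on the dial in the direction of the four o'clock mark, 68 mm from the axis: the short hand's tip belongs over it.
- mug: White mug, 82 mm across, 105 mm high, with a handle, standing about 0.25 m from the clock's centre. Origin: centre of its underside. Leave it alone.
- remote: Black remote control, 155 x 42 x 20 mm, lying flat about 0.235 m from the clock's centre. Origin: centre of its underside, x along its length. Leave it alone.
- case: Dark spectacle case, 60 x 155 x 38 mm, lying about 0.24 m from the clock's centre, beyond twelve. Origin: centre of its underside, y along its length. Leave it alone.

How it is judged:
By the outcome, as a careful person would: the job done as asked, in the order asked, and still so for the second after the job is handed in, with the robot touching nothing.
It also fails if it takes over 56 s, if anything falls off the work surface, if the arm or the gripper's body presses on something with over 40 N, if the wrist force passes 120 N, or if a joint passes its speed limit or range.

## Working session

There is one attempt and no reset: what is moved stays moved. The work goes in short steps, Python scripts to look and compute and a tool call to move; the robot and the scene stay as the last step left them, time stands still between calls to the robot, and variables do not carry over. Pictures are saved under pics/ and viewed, at most 10 in all, crops included, and the job is handed in when it is done.

Besides the shell and the picture viewer there is one more tool, called after ">>>" by a JSON object that holds its "op" and its "data". drive_tool: Moves the arm, as the interface text tells. Its arguments: {"type":"object","properties":{"commands":{"type":"array","items":{"type":"array","items":{"type":"number"}}},"jaw":{"type":"number"}},"required":["commands"]}

```bash
mkdir -p pics; cat > h.py <<'E'
import numpy as np, cv2
from station import ctrl
def ray(f,px,z):
    K=np.array(f["intrinsics"]);T=np.array(f["cam_to_world"])
    px=np.atleast_2d(px).astype(float)
    d=np.c_[(px[:,0]-K[0,2])/K[0,0],-(px[:,1]-K[1,2])/K[1,1],-np.ones(len(px))]@T[:3,:3].T
    o=T[:3,3]; return o+d*((z-o[2])/d[:,2])[:,None]
def proj(f,P):
    K=np.array(f["intrinsics"]);T=np.array(f["cam_to_world"])
    p=(np.atleast_2d(P)-T[:3,3])@T[:3,:3]
    return np.c_[K[0,0]*p[:,0]/-p[:,2]+K[0,2],K[1,1]*p[:,1]/p[:,2]+K[1,2]]
def save(n,im): cv2.imwrite("pics/"+n,im[:,:,::-1])
E
python3 - <<'E'
from h import *
s=ctrl.sense(); print(s)
f=ctrl.grab_frame("top"); save("top1.png",f["color"])
print(f["intrinsics"],f["cam_to_world"])
for n in ["clock","minute_hand","hour_hand","mug","remote","case"]:
    for r in ctrl.outline_of(n,f)[:2]:
        ys,xs=np.nonzero(r["mask"]); print(n,r["conf"],r["bbox"],xs.mean(),ys.mean())
g=ctrl.grab_frame("side"); save("side1.png",g["color"])
E
```

```text
{'t': 0.0, 'joint_pos': array([ 1.18869167e+00,  2.91267622e-01, -1.54091544e-01,  1.12667955e+00,
        2.25941163e-05,  1.43148365e+00]), 'dq': array([ 0.00212476,  0.00022129, -0.0003686 ,  0.00020896,  0.00061879,
       -0.00024184]), 'tau': array([ 7.03542901e-04, -5.37141752e+01,  3.31370687e+01,  1.58224296e-02,
       -3.47171554e-04,  1.31040701e-05]), 'position': array([0.12609387, 0.50930292, 0.30335179]), 'orientation': array([ 1.21098025e-01,  9.92640359e-01, -5.97289313e-04, -1.71037305e-04]), 'contact_force': array([ 0.36644668,  1.2080127 , -0.02575065]), 'torque': array([-0.02780697, -0.00280218,  0.01879952]), 'finger_force': 0.0, 'finger_gap': 0.08555633322456377}
[[521.28402702   0.         288.6305113 ]
 [  0.         521.28402702 209.36104426]
 [  0.           0.           1.        ]] [[-0.00768827  0.99786669 -0.06483024  0.5281211 ]
 [-0.99976184 -0.0089947  -0.01988385  0.04249573]
 [-0.02042456  0.06466193  0.99769819  1.1737489 ]
 [ 0.          0.          0.          1.        ]]
clock 0.86 [214.0, 147.7, 354.2, 294.8] 284.57669865145226 224.6682442946058
minute_hand 0.77 [231.5, 219.1, 288.1, 233.5] 261.59655172413795 227.47931034482758
hour_hand 0.46 [283.5, 228.8, 294.9, 259.2] 287.84574468085106 243.43085106382978
mug 0.72 [133.1, 196.0, 187.1, 236.3] 161.68056371109807 214.8250146799765
remote 0.84 [379.5, 218.0, 398.8, 287.1] 386.8994501178319 252.25687352710133
case 0.84 [270.9, 102.5, 339.9, 135.5] 305.4994813278008 118.40715767634855
```

View pics/top1.png

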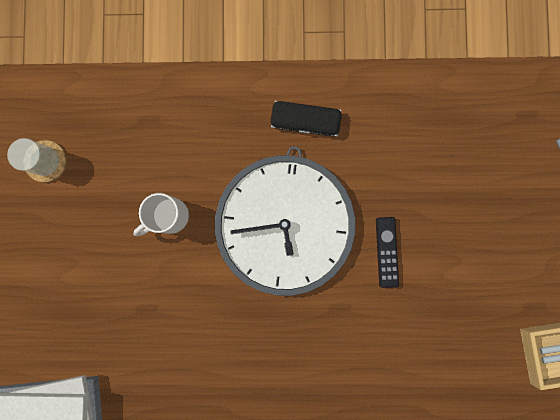

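The top view shows the clock centred near pixel (285,226), with twelve at (292,169). The long hand points to about (231,232), just before nine, and the short hand to about (290,254), just before six. The mug is on the left, the remote on the right and the case above.

```bash
cat >> h.py <<'E'
def clockfit(f,c0,a0,thr=90):
    """centre,twelve angle (world) from the dark bars on the dial"""
    from scipy.optimize import least_squares
    g=cv2.cvtColor(f["color"],cv2.COLOR_RGB2GRAY)
    bars=[(0,117+0,0)]
    def pts(p):
        k=np.arange(1,12); r=np.where(k%3==0,.125,.129); a=p[2]-k*np.pi/6
        return np.c_[p[0]+r*np.cos(a),p[1]+r*np.sin(a)]
    n,l,st,ce=cv2.connectedComponentsWithStats((g<thr).astype(np.uint8))
    ok=[i for i in range(1,n) if 5<st[i,4]<400]
    B=ray(f,ce[ok],.021)[:,:2]
    p=np.array([*c0,a0])
    for it in range(4):
        P=pts(p); D=np.linalg.norm(P[:,None]-B[None],axis=2); j=D.argmin(1); m=D.min(1)<(.015 if it<2 else .006)
        p=least_squares(lambda q:(pts(q)[m]-B[j[m]]).ravel(),p,loss="soft_l1",f_scale=.002).x
    return p,m.sum(),np.linalg.norm(pts(p)[m]-B[j[m]],axis=1).max()
def hand(f,name,c,a12,z):
    r=ctrl.outline_of(name,f)
    if not r: return None
    ys,xs=np.nonzero(r[0]["mask"]); W=ray(f,np.c_[xs,ys],z)[:,:2]-c; d=np.linalg.norm(W,axis=1)
    W=W[d>.02]; m=W.mean(0); return r[0]["conf"],np.degrees(a12-np.arctan2(m[1],m[0]))%360,d.max()
E
python3 - <<'E'
from h import *
f=ctrl.grab_frame("top")
c=ray(f,[285,226],.021)[0,:2];t=ray(f,[292,169],.021)[0,:2]
p,n,e=clockfit(f,c,np.arctan2(*(t-c)[::-1])); print(p,np.degrees(p[2]),n,e)
print(hand(f,"minute_hand",p[:2],p[2],.052),hand(f,"hour_hand",p[:2],p[2],.038))
for k,z in (("mug",.1),("remote",.02),("case",.03)):
    ys,xs=np.nonzero(ctrl.outline_of(k,f)[0]["mask"]);print(k,ray(f,[xs.mean(),ys.mean()],z)[0])
s=ctrl.sense();print(s["t"])
f=ctrl.grab_frame("wrist");print(np.array(f["cam_to_world"]).round(3))
E
```

```text
[ 0.56959671  0.0749336  -0.13540862] -7.758342283294483 11 0.0015003692355484513
(0.62, np.float64(253.96655431590233), np.float64(0.11357509324654895)) (0.46, np.float64(163.36023045286285), np.float64(0.06850475321521578))
mug [0.58946098 0.32743965 0.1       ]
remote [ 0.50737517 -0.14944238  0.02      ]Traceback (most recent call last):
  File "<stdin>", line 7, in <module>
IndexError: list index out of range
```

>>> {"op": "drive_tool", "data": {"commands": [[0, 0, 0, -6.15], [-4.43, -2.99, 0, 0], [-4.43, -2.99, 0, 0], [-4.43, -2.99, 0, 0], [-4.43, -2.99, 0, 0]], "jaw": 0}}

```text
t: 1.32
position: [0.2867, 0.366, 0.3041]
orientation: [0.068, 0.998, 0.0, 0.0]
contact_force: [0.4, 1.0, -0.6]
finger_gap: -0.0005
finger_force: 0.0
```

>>> {"op": "drive_tool", "data": {"commands": [[-4.43, -2.99, 0, 0], [-4.43, -2.99, 0, 0], [-4.43, -2.99, 0, 0], [-4.43, -2.99, 0, 0], [-4.43, -2.99, 0, 0]]}}

```text
t: 1.95
position: [0.4862, 0.1877, 0.3041]
orientation: [0.068, 0.998, 0.0, 0.0]
contact_force: [0.1, 0.6, 0.3]
finger_gap: 0.0003
finger_force: 0.0
```

>>> {"op": "drive_tool", "data": {"commands": [[-4.43, -2.99, 0, 0], [0, 0, 2, 0], [0, 0, 3, 0], [0, 0, 0, 0]]}}

```text
t: 2.45
position: [0.5236, 0.1532, 0.2522]
orientation: [0.068, 0.998, -0.0, -0.002]
contact_force: [-0.7, 1.3, 0.3]
finger_gap: -0.0001
finger_force: 0.0
```

```bash
cat >> h.py <<'E'
C=np.array([.5696,.0749]);A=-.13541
def rel(p):
    d=np.asarray(p)[:2]-C; return np.array([d[0]*np.cos(A)+d[1]*np.sin(A),-d[0]*np.sin(A)+d[1]*np.cos(A)])
def st():
    s=ctrl.sense(); q=s["orientation"]; print("t",round(s["t"],2),"relXY",rel(s["position"]).round(4),"z",s["position"][2].round(4),"F",s["contact_force"].round(2),"gap",round(s["finger_gap"],4),"toolx",np.degrees(np.arctan2(2*q[0]*q[1],2*q[0]**2-1)).round(2),"q",np.round(q,3))
E
python3 - <<'E'
from h import *
st(); f=ctrl.grab_frame("wrist"); save("w1.png",f["color"])
p,n,e=clockfit(f,C,A);print(p,n,e)
print(hand(f,"minute_hand",C,A,.052),hand(f,"hour_hand",C,A,.038))
E
```

```text
t 2.45 relXY [-0.0562  0.0713] z 0.2522 F [-0.75  1.34  0.29] gap -0.0001 toolx 172.22 q [ 0.068  0.998 -0.    -0.002]
[ 0.56949401  0.07288619 -0.13556914] 8 0.0007346851512166943
(0.72, np.float64(253.05512367018457), np.float64(0.11591998073712458)) (0.94, np.float64(162.54623750629924), np.float64(0.06911674495568666))
```

View pics/w1.png

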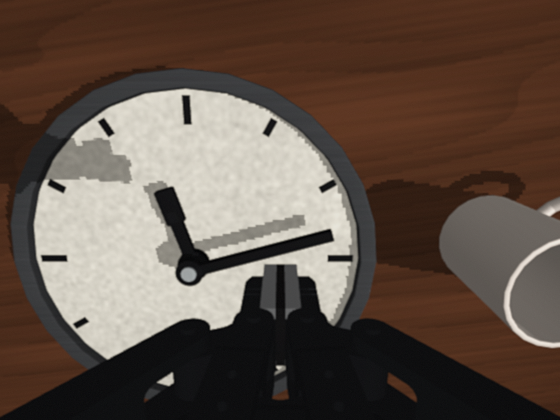

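The wrist view shows the shut fingers near (280,270), clear of the long hand on the side towards eight. That hand's tip is at (330,236), the short hand's at (163,190) and the hub at (190,272). I'll go down and sweep.

>>> {"op": "drive_tool", "data": {"commands": [[0, 0, 5, 0], [0, 0, 5, 0], [0, 0, 2.8, 0], [0, 0, 1, 0], [0, 0, 0, 0]]}}

```text
t: 3.22
position: [0.5253, 0.1537, 0.1167]
orientation: [0.068, 0.998, 0.0, 0.0]
contact_force: [-0.4, -0.2, 1.4]
finger_gap: 0.0002
finger_force: 0.0
```

>>> {"op": "drive_tool", "data": {"commands": [[-1.1, 0.66, 0, 0], [-1.13, 0.55, 0, 0], [-1.19, 0.39, 0, 0], [-1.24, 0.22, 0, 0], [0, 0, 0, 0]]}}

```text
t: 3.85
position: [0.5746, 0.1652, 0.1158]
orientation: [0.068, 0.998, 0.0, 0.0]
contact_force: [0.5, 0.1, -0.3]
finger_gap: 0.0
finger_force: 0.0
```

```bash
python3 - <<'E'
from h import *
st(); f=ctrl.grab_frame("top"); save("t2.png",cv2.resize(f["color"][130:310,190:390],None,fx=3,fy=3))
p,n,e=clockfit(f,C,A);print(p,n,e)
print(hand(f,"minute_hand",C,A,.052),hand(f,"hour_hand",C,A,.038))
E
```

```text
t 3.85 relXY [-0.0073  0.0901] z 0.1158 F [ 0.51  0.07 -0.3 ] gap 0.0 toolx 172.22 q [0.068 0.998 0.    0.   ]
[ 0.56966472  0.0749475  -0.13635628] 7 0.0007030529929111154
(0.57, np.float64(276.8703369599882), np.float64(0.06510206247348087)) (0.5, np.float64(162.89469340325655), np.float64(0.06770614830295692))
```

View pics/t2.png

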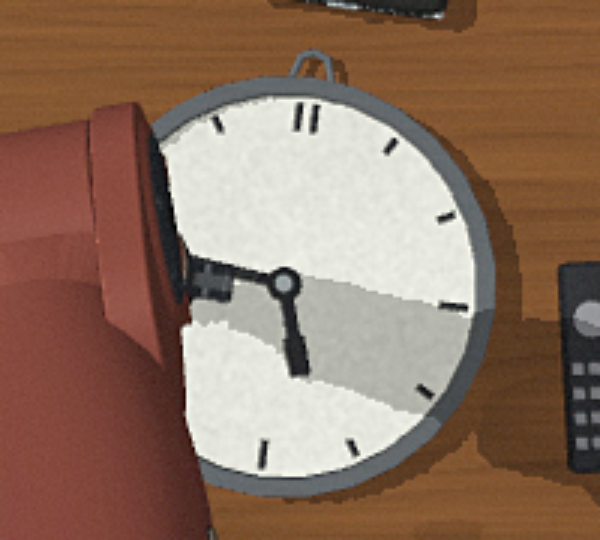

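The hand is moving as expected: it now points from (283,283) to (190,262), about 277°, and the clock hasn't shifted. Continuing.

>>> {"op": "drive_tool", "data": {"commands": [[-1.25, 0.04, 0.1, 0], [-1.25, -0.13, 0, 0], [-1.22, -0.3, 0, 0], [-1.17, -0.47, 0, 0], [-1.08, -0.63, 0, 0]]}}

```text
t: 4.62
position: [0.6313, 0.1419, 0.1148]
orientation: [0.068, 0.998, 0.0, -0.0]
contact_force: [-0.6, -0.3, -0.7]
finger_gap: 0.0003
finger_force: 0.2
```

>>> {"op": "drive_tool", "data": {"commands": [[-0.99, -0.77, 0, 0], [-0.87, -0.9, 0, 0], [-0.74, -1.02, 0, 0], [-0.59, -1.11, 0, 0], [-0.2, -0.7, 0, 0]]}}

```text
t: 5.25
position: [0.6583, 0.0923, 0.1149]
orientation: [0.068, 0.998, -0.0, 0.0]
contact_force: [-0.5, 0.6, -0.2]
finger_gap: -0.0002
finger_force: 0.2
```

>>> {"op": "drive_tool", "data": {"commands": [[0, 0, 0, 0], [0, 0, 0, 0]]}}

```text
t: 5.5
position: [0.6579, 0.0935, 0.115]
orientation: [0.068, 0.998, 0.0, -0.0]
contact_force: [-0.3, -0.5, 0.4]
finger_gap: 0.0002
finger_force: 0.0
```

```bash
python3 - <<'E'
from h import *
st()
for v in ("top","wrist"):
    f=ctrl.grab_frame(v); save(v+"3.png",f["color"])
    p,n,e=clockfit(f,C,A);print(p,n,e)
    print(hand(f,"minute_hand",p[:2],p[2],.052),hand(f,"hour_hand",p[:2],p[2],.038))
E
```

```text
t 5.5 relXY [0.085  0.0303] z 0.115 F [-0.31 -0.49  0.43] gap 0.0002 toolx 172.25 q [ 0.068  0.998  0.    -0.   ]
[ 0.56987443  0.07440006 -0.13542158] 4 0.0010657490466986642
None None
[ 0.57379488  0.080281   -0.19537923] 2 0.0017749447531191045
(0.71, np.float64(355.90129011434544), np.float64(0.09515833153105753)) (0.6, np.float64(145.20483247278102), np.float64(0.033221499902773684))
```

View pics/wrist3.png

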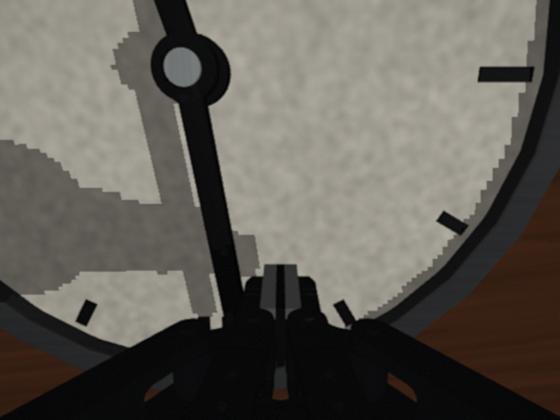

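The hand runs from the hub at (183,67) to (235,320), leaning about 10° short of the twelve direction, with the finger beside it at (270,290). I'll measure the line direction and close in.

```bash
cat >> h.py <<'E'
def line(f,name,z):
    r=ctrl.outline_of(name,f)
    if not r: return None
    ys,xs=np.nonzero(r[0]["mask"]); W=ray(f,np.c_[xs,ys],z)[:,:2]
    W=W[np.linalg.norm(W-C,axis=1)>.02]
    v=cv2.fitLine(W.astype(np.float32),cv2.DIST_HUBER,0,.001,.001).ravel()
    if np.dot(v[:2],W.mean(0)-C)<0: v=-v
    m=W.mean(0)-C
    return r[0]["conf"],len(W),"line",np.degrees(A-np.arctan2(v[1],v[0]))%360,"centroid",np.degrees(A-np.arctan2(m[1],m[0]))%360
E
python3 - <<'E'
from h import *
f=ctrl.grab_frame("wrist"); print(line(f,"minute_hand",.052),line(f,"hour_hand",.038))
E
```

```text
(0.88, 4840, 'line', np.float32(352.401), 'centroid', np.float64(353.38509851622035)) (0.84, 481, 'line', np.float32(81.48738), 'centroid', np.float64(157.84243546792894))
```

>>> {"op": "drive_tool", "data": {"commands": [[0, -0.35, 0, 0], [0, -0.35, 0, 0], [0, -0.25, 0, 0], [0, 0, 0, 0], [0, 0, 0, 0]]}}

```text
t: 6.58
position: [0.6567, 0.0838, 0.1149]
orientation: [0.068, 0.998, -0.0, -0.0]
contact_force: [-0.1, 0.1, -0.1]
finger_gap: 0.0001
finger_force: 0.0
```

```bash
python3 - <<'E'
from h import *
st()
f=ctrl.grab_frame("wrist"); print(line(f,"minute_hand",.052))
E
```

```text
t 6.58 relXY [0.0851 0.0206] z 0.1149 F [-0.06  0.14 -0.12] gap 0.0001 toolx 172.23 q [ 0.068  0.998 -0.    -0.   ]
(0.65, 4577, 'line', np.float32(357.8807), 'centroid', np.float64(358.8903224387883))
```

>>> {"op": "drive_tool", "data": {"commands": [[0, 1, 0, 0], [0, 1.5, -1, 0], [0, 0, -5, 0], [0, 0, -5, 0], [0, 0, -5, 0]]}}

```text
t: 7.3
position: [0.66, 0.11, 0.2774]
orientation: [0.067, 0.998, 0.0, 0.0]
contact_force: [0.9, -0.7, -0.2]
finger_gap: 0.0
finger_force: 0.0
```

>>> {"op": "drive_tool", "data": {"commands": [[5, 2, 0, 0], [5, 2, 0, 0], [5, 0, 0, 0], [0, 0, 0, 0], [0, 0, 0, 0]]}}

```text
t: 7.92
position: [0.5176, 0.1693, 0.2759]
orientation: [0.067, 0.998, 0.0, 0.001]
contact_force: [0.3, -0.2, -0.2]
finger_gap: -0.0004
finger_force: 0.0
```

```bash
python3 - <<'E'
from h import *
st()
for v in ("top","wrist"):
    f=ctrl.grab_frame(v); save(v+"4.png",f["color"])
    p,n,e=clockfit(f,C,A);print(p,n,e)
    print(line(f,"minute_hand",.052),hand(f,"minute_hand",p[:2],A,.052))
E
```

```text
t 7.92 relXY [-0.0642  0.0865] z 0.2759 F [ 0.34 -0.23 -0.22] gap -0.0004 toolx 172.29 q [0.067 0.998 0.    0.001]
[ 0.5695167   0.07487471 -0.13487062] 9 0.0010471667140313553
(0.63, 178, 'line', np.float32(357.13696), 'centroid', np.float64(356.9686358586511)) (0.63, np.float64(356.94091638769487), np.float64(0.11519348140245776))
[ 0.56932399  0.0728785  -0.13563325] 8 0.0005566854375979414
(0.57, 366, 'line', np.float32(357.742), 'centroid', np.float64(358.0367960297693)) (0.57, np.float64(354.5752984902127), np.float64(0.049983420257732544))
```

View pics/wrist4.png

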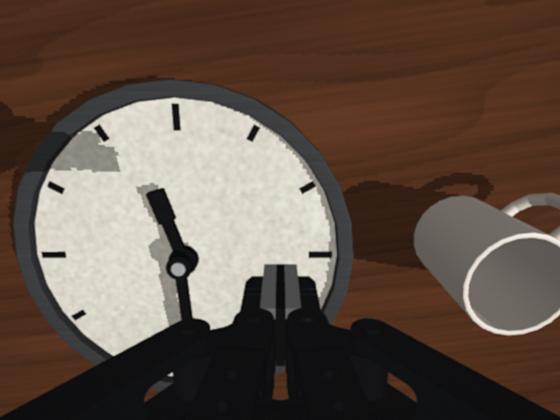

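The clock hasn't moved. The long hand is about 3° short of twelve, with its hub at (178,270) and its end hidden behind the gripper. I'll go back for a final 4.4 mm nudge.

>>> {"op": "drive_tool", "data": {"commands": [[-5, -1.2, 0, 0], [-5, -1.2, 0, 0], [-4.9, -1.2, 0, 0], [0, 0, 5, 0], [0, 0, 5, 0]]}}

```text
t: 8.85
position: [0.6609, 0.112, 0.1734]
orientation: [0.068, 0.998, 0.0, 0.001]
contact_force: [-0.5, -0.2, -0.3]
finger_gap: -0.0005
finger_force: 0.0
```

>>> {"op": "drive_tool", "data": {"commands": [[0, 0, 4, 0], [0, 0, 2, 0], [0, -1, 0, 0], [0, -1, 0, 0], [0, 0, 0, 0]]}}

```text
t: 9.48
position: [0.6578, 0.0917, 0.1163]
orientation: [0.068, 0.998, 0.0, 0.001]
contact_force: [0.9, 0.5, -0.9]
finger_gap: 0.0001
finger_force: 0.0
```

```bash
python3 -c "
from h import *
st()"
```

```text
t 9.47 relXY [0.0851 0.0286] z 0.1163 F [ 0.94  0.5  -0.85] gap 0.0001 toolx 172.15 q [0.068 0.998 0.    0.001]
```

>>> {"op": "drive_tool", "data": {"commands": [[0, -0.5, 0.1, 0], [0, -0.4, 0, 0], [0, -0.3, 0, 0], [0, 0, 0, 0], [0, 0, 0, 0]]}}

```text
t: 10.1
position: [0.6553, 0.0811, 0.1139]
orientation: [0.068, 0.998, 0.0, -0.0]
contact_force: [0.9, 0.4, -0.2]
finger_gap: 0.0001
finger_force: 0.0
```

```bash
python3 -c "
from h import *
for i in range(3):
    f=ctrl.grab_frame('wrist');st()
print(line(f,'minute_hand',.052))"
```

```text
t 10.15 relXY [0.0841 0.0178] z 0.1139 F [ 0.46 -0.09 -0.24] gap -0.0001 toolx 172.25 q [ 0.068  0.998 -0.    -0.   ]
t 10.2 relXY [0.0841 0.0178] z 0.1138 F [ 0.06  0.26 -0.77] gap -0.0002 toolx 172.25 q [ 0.068  0.998 -0.    -0.   ]
t 10.25 relXY [0.0841 0.0178] z 0.1138 F [-0.75  0.06  0.84] gap 0.0003 toolx 172.25 q [ 0.068  0.998 -0.    -0.   ]
(0.71, 4679, 'line', np.float32(359.88364), 'centroid', np.float64(1.0190285610626577))
```

>>> {"op": "drive_tool", "data": {"commands": [[0, -0.14, 0, 0], [0, 0, 0, 0], [0, 0, 0, 0]]}}

```text
t: 10.68
position: [0.6552, 0.0796, 0.1139]
orientation: [0.068, 0.998, -0.0, -0.0]
contact_force: [1.3, -0.6, -0.2]
finger_gap: 0.0002
finger_force: 0.0
```

>>> {"op": "drive_tool", "data": {"commands": [[0, 1, 0, 0], [0, 1.5, -1, 0], [0, 0, -5, 0], [0, 0, -5, 0], [0, 0, -5, 0]]}}

```text
t: 11.3
position: [0.6585, 0.1057, 0.2764]
orientation: [0.067, 0.998, 0.0, 0.0]
contact_force: [1.3, 0.9, -0.7]
finger_gap: 0.0006
finger_force: 0.0
```

>>> {"op": "drive_tool", "data": {"commands": [[5, 2, 0, 0], [5, 2, 0, 0], [5, 0, 0, 0], [0, 0, 0, 0], [0, 0, 0, 0]]}}

```text
t: 11.92
position: [0.5161, 0.165, 0.275]
orientation: [0.067, 0.998, 0.0, 0.001]
contact_force: [0.1, 0.4, -0.3]
finger_gap: -0.0001
finger_force: 0.0
```

```bash
python3 - <<'E'
from h import *
st()
for v in ("top","top"):
    f=ctrl.grab_frame(v)
    p,n,e=clockfit(f,C,A);print(p,n,e)
    print(line(f,"minute_hand",.052),line(f,"hour_hand",.038))
save("top5.png",cv2.resize(f["color"][130:310,190:390],None,fx=3,fy=3,interpolation=cv2.INTER_CUBIC))
E
```

```text
t 11.93 relXY [-0.0652  0.0821] z 0.275 F [ 0.13  0.37 -0.28] gap -0.0001 toolx 172.29 q [0.067 0.998 0.    0.001]
[ 0.5696607   0.0748908  -0.13564948] 9 0.0010804220306759624
(0.5, 178, 'line', np.float32(0.33590782), 'centroid', np.float64(359.6865070267824)) (0.71, 111, 'line', np.float32(163.32095), 'centroid', np.float64(162.63873368673603))
[ 0.56953077  0.07488339 -0.13497038] 9 0.001057610639894636
(0.55, 207, 'line', np.float32(0.6042651), 'centroid', np.float64(0.05744318900681083)) (0.55, 147, 'line', np.float32(165.7064), 'centroid', np.float64(163.55606549900375))
```

View pics/top5.png

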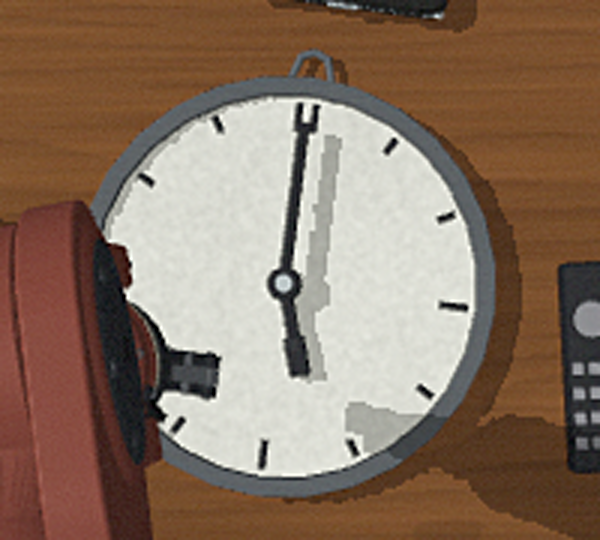

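The long hand now lies exactly between the two twelve bars, with its tip at (307,130), and reads about 0°. The short hand is at about 163°, with its tip at (298,373). Next I'll push the short hand from its six-to-seven side.

>>> {"op": "drive_tool", "data": {"commands": [[-0.8, -2.7, 0, 0], [-0.7, -2.7, 0, 0], [0, 0, 5, 0], [0, 0, 5, 0], [0, 0, 4, 0]]}}

```text
t: 12.85
position: [0.5227, 0.1084, 0.132]
orientation: [0.068, 0.998, -0.0, -0.0]
contact_force: [-0.0, -0.2, 0.3]
finger_gap: 0.0003
finger_force: 0.0
```

>>> {"op": "drive_tool", "data": {"commands": [[0, 0, 2, 0], [0, 0, 0.8, 0], [0, 0, 0, 0]]}}

```text
t: 13.22
position: [0.5231, 0.1087, 0.1059]
orientation: [0.068, 0.998, -0.0, -0.0]
contact_force: [1.1, -0.1, 0.7]
finger_gap: 0.0003
finger_force: 0.0
```

```bash
python3 -c "
from h import *
st();f=ctrl.grab_frame('wrist')
print(line(f,'hour_hand',.038),line(f,'minute_hand',.052));save('w6.png',f['color'])"
```

```text
t 13.22 relXY [-0.0506  0.0272] z 0.1059 F [ 1.11 -0.13  0.67] gap 0.0003 toolx 172.23 q [ 0.068  0.998 -0.    -0.   ]
(0.9, 2996, 'line', np.float32(163.56845), 'centroid', np.float64(162.680872837784)) None
```

View pics/w6.png

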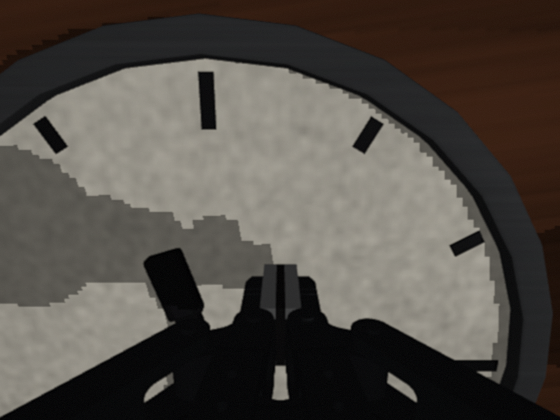

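The finger at (280,280) is clear of the short hand, whose tip is at (165,255). Pushing towards four.

>>> {"op": "drive_tool", "data": {"commands": [[0, -1, 0.1, 0], [0, -1, 0, 0], [0, -1, 0, 0], [0, -1, 0, 0], [0, -0.8, 0, 0]]}}

```text
t: 14.0
position: [0.5163, 0.0604, 0.1049]
orientation: [0.068, 0.998, 0.0, -0.0]
contact_force: [0.5, 0.6, 0.2]
finger_gap: 0.0001
finger_force: 0.3
```

>>> {"op": "drive_tool", "data": {"commands": [[0, 0, 0, 0], [0, 0, 0, 0]]}}

```text
t: 14.25
position: [0.5164, 0.0612, 0.1049]
orientation: [0.068, 0.998, -0.0, -0.0]
contact_force: [0.6, 0.5, 1.0]
finger_gap: 0.0001
finger_force: 0.0
```

```bash
python3 -c "
from h import *
st();f=ctrl.grab_frame('wrist')
print(line(f,'hour_hand',.038));f=ctrl.grab_frame('top');print(line(f,'hour_hand',.038),clockfit(f,C,A))"
```

```text
t 14.25 relXY [-0.0508 -0.0208] z 0.1049 F [0.63 0.54 0.95] gap 0.0001 toolx 172.23 q [ 0.068  0.998 -0.    -0.   ]
(0.7, 1214, 'line', np.float32(186.91614), 'centroid', np.float64(136.4748837913748))
None (array([ 0.56976926,  0.07461758, -0.13538026]), np.int64(8), np.float64(0.001134575818306887))
```

>>> {"op": "drive_tool", "data": {"commands": [[-0.25, -0.4, 0, 0], [-0.25, -0.4, 0, 0], [0, 0, 0, 0], [0, 0, 0, 0]]}}

```text
t: 14.95
position: [0.5203, 0.0524, 0.1049]
orientation: [0.068, 0.998, -0.0, -0.0]
contact_force: [-0.3, 0.2, -0.7]
finger_gap: 0.0004
finger_force: 0.0
```

```bash
python3 -c "
from h import *
st();f=ctrl.grab_frame('wrist')
print(line(f,'hour_hand',.038))"
```

```text
t 14.95 relXY [-0.0458 -0.0289] z 0.1049 F [-0.3   0.23 -0.72] gap 0.0004 toolx 172.22 q [ 0.068  0.998 -0.    -0.   ]
(0.78, 991, 'line', np.float32(206.30197), 'centroid', np.float64(126.67727496605923))
```

>>> {"op": "drive_tool", "data": {"commands": [[1, 1.5, 0, 0], [1, 1.5, -1, 0], [0, 0, -5, 0], [0, 0, -5, 0], [0, 0, -5, 0]]}}

```text
t: 15.68
position: [0.5036, 0.0863, 0.2672]
orientation: [0.067, 0.998, 0.0, 0.0]
contact_force: [-0.3, 0.3, -0.1]
finger_gap: -0.0
finger_force: 0.0
```

>>> {"op": "drive_tool", "data": {"commands": [[0, 4, 0, 0], [0, 4, 0, 0], [0, 0, 0, 0], [0, 0, 0, 0]]}}

```text
t: 16.18
position: [0.5146, 0.1648, 0.2652]
orientation: [0.067, 0.998, -0.0, -0.0]
contact_force: [-0.3, 0.0, -0.5]
finger_gap: -0.0001
finger_force: 0.0
```

```bash
python3 - <<'E'
from h import *
st()
for v in ("top","top","wrist"):
    f=ctrl.grab_frame(v)
    p,n,e=clockfit(f,C,A);print(p,n,e)
    print(line(f,"minute_hand",.052),line(f,"hour_hand",.038))
E
```

```text
t 16.18 relXY [-0.0667  0.0817] z 0.2652 F [-0.26  0.02 -0.46] gap -0.0001 toolx 172.32 q [ 0.067  0.998 -0.    -0.   ]
[ 0.5694943   0.07481083 -0.13460854] 9 0.0013641054479351367
(0.6, 166, 'line', np.float32(359.9653), 'centroid', np.float64(359.75465092473627)) (0.59, 158, 'line', np.float32(126.38468), 'centroid', np.float64(126.80984885251945))
[ 0.56955231  0.07488348 -0.13493993] 9 0.001059190007764827
(0.83, 189, 'line', np.float32(0.4030315), 'centroid', np.float64(359.62136766955786)) (0.49, 134, 'line', np.float32(127.10028), 'centroid', np.float64(126.70440040600803))
[ 0.56943     0.0728853  -0.13541725] 8 0.0007790208101739756
(0.74, 270, 'line', np.float32(3.284981), 'centroid', np.float64(1.0334741334068447)) (0.98, 1000, 'line', np.float32(124.507935), 'centroid', np.float64(127.3074761425094))
```

The long hand stays at 0° and the clock hasn't moved. The short hand is at about 126.7°, so it needs another 6.7°.

>>> {"op": "drive_tool", "data": {"commands": [[-0.2, -4.1, 0, 0], [-0.27, -4.1, 0, 0], [0, 0, 5, 0], [0, 0, 5, 0], [0, 0, 4, 0]]}}

```text
t: 17.25
position: [0.5085, 0.082, 0.1233]
orientation: [0.068, 0.998, -0.0, -0.0]
contact_force: [0.6, 0.1, 0.2]
finger_gap: 0.0002
finger_force: 0.0
```

>>> {"op": "drive_tool", "data": {"commands": [[0, 0, 2, 0], [-0.7, -1.1, 0, 0], [0, 0, 0, 0], [0, 0, 0, 0]]}}

```text
t: 17.75
position: [0.5152, 0.0703, 0.106]
orientation: [0.068, 0.998, 0.0, 0.001]
contact_force: [-0.5, -0.2, 0.2]
finger_gap: -0.0002
finger_force: 0.0
```

```bash
python3 -c "
from h import *
st()"
```

```text
t 17.75 relXY [-0.0533 -0.0119] z 0.106 F [-0.45 -0.17  0.16] gap -0.0002 toolx 172.2 q [0.068 0.998 0.    0.001]
```

>>> {"op": "drive_tool", "data": {"commands": [[-0.35, -0.8, 0.1, 0], [-0.35, -0.7, 0, 0], [-0.4, -0.55, 0, 0], [0, 0, 0, 0], [0, 0, 0, 0]]}}

```text
t: 18.38
position: [0.5224, 0.0487, 0.1039]
orientation: [0.068, 0.998, -0.0, -0.0]
contact_force: [-0.4, 1.0, 0.1]
finger_gap: -0.0003
finger_force: 0.0
```

```bash
python3 -c "
from h import *
st();f=ctrl.grab_frame('wrist')
print(line(f,'hour_hand',.038))"
```

```text
t 18.38 relXY [-0.0432 -0.0323] z 0.1039 F [-0.36  0.99  0.06] gap -0.0003 toolx 172.23 q [ 0.068  0.998 -0.    -0.   ]
(0.93, 839, 'line', np.float32(32.55081), 'centroid', np.float64(122.0241461326991))
```

>>> {"op": "drive_tool", "data": {"commands": [[-0.13, -0.13, 0, 0], [0, 0, 0, 0], [0, 0, 0, 0]]}}

```text
t: 18.85
position: [0.5236, 0.0473, 0.1039]
orientation: [0.068, 0.998, 0.0, 0.0]
contact_force: [0.3, -0.6, -0.6]
finger_gap: -0.0003
finger_force: 0.1
```

>>> {"op": "drive_tool", "data": {"commands": [[1, 1.5, 0, 0], [1, 1.5, -1, 0], [0, 0, -5, 0], [0, 0, -5, 0], [0, 0, -5, 0]]}}

```text
t: 19.48
position: [0.5069, 0.081, 0.2662]
orientation: [0.067, 0.998, 0.0, 0.0]
contact_force: [-0.1, 0.0, -0.3]
finger_gap: -0.0001
finger_force: 0.0
```

>>> {"op": "drive_tool", "data": {"commands": [[0, 4, 0, 0], [0, 4, 0, 0], [0, 2, 0, 0], [0, 0, 0, 0], [0, 0, 0, 0]]}}

```text
t: 20.1
position: [0.5209, 0.1784, 0.2639]
orientation: [0.068, 0.998, -0.0, -0.0]
contact_force: [0.5, 0.4, -0.0]
finger_gap: 0.0
finger_force: 0.0
```

```bash
python3 - <<'E'
from h import *
st()
for v in ("wrist","top","top","top"):
    f=ctrl.grab_frame(v)
    p,n,e=clockfit(f,C,A);print(p,n,e)
    print(line(f,"minute_hand",.052),line(f,"hour_hand",.038))
save("top7.png",cv2.resize(f["color"][130:310,190:390],None,fx=3,fy=3,interpolation=cv2.INTER_CUBIC))
E
```

```text
t 20.1 relXY [-0.0622  0.096 ] z 0.2639 F [ 0.51  0.38 -0.05] gap 0.0 toolx 172.24 q [ 0.068  0.998 -0.    -0.   ]
[ 0.56947229  0.0728918  -0.13542387] 8 0.0006261997390495968
(0.86, 397, 'line', np.float32(2.0289578), 'centroid', np.float64(0.7670908666160415)) (0.68, 1086, 'line', np.float32(119.28361), 'centroid', np.float64(121.21336404386436))
[ 0.5695167   0.07487471 -0.13487062] 9 0.0010471667140313553
(0.58, 191, 'line', np.float32(359.8453), 'centroid', np.float64(359.63423252870484)) (0.46, 133, 'line', np.float32(118.67908), 'centroid', np.float64(119.89636584002281))
[ 0.56951995  0.07484637 -0.13483596] 9 0.0014033636419649785
(0.49, 159, 'line', np.float32(359.77542), 'centroid', np.float64(359.8795004898362)) (0.45, 132, 'line', np.float32(120.65444), 'centroid', np.float64(119.97065164100324))
[ 0.5695811   0.07491666 -0.13529418] 10 0.0010969675875308383
(0.61, 160, 'line', np.float32(359.95636), 'centroid', np.float64(359.8940786480148)) (0.59, 108, 'line', np.float32(121.628494), 'centroid', np.float64(120.58497449661958))
```

View pics/top7.png

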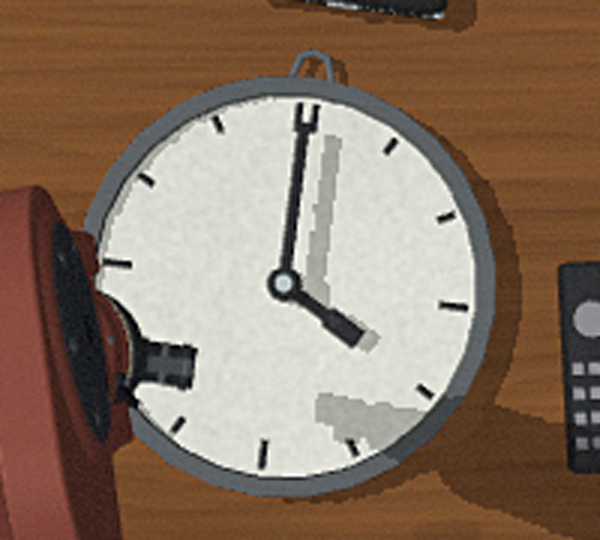

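The long hand sits between the twin twelve bars, with its tip at (307,130). The short hand's tip at (361,341) is in line with the four bar at (425,391). The clock hasn't shifted and the gripper is clear, so I'm handing in.

```bash
python3 -c "
from station import ctrl
print(ctrl.finish_job())"
```

```text
the job is handed in; nothing more can be done
None
```

The job is handed in after about 20 s of robot time: the clock shows four o'clock, both hands measured within about 1° of their marks, the clock did not shift, and the arm went nowhere near the mug, remote or case.

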